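# Fit and lock the blade guard of a vegetable slicer

### The job

The slicing is done and the blade of the vegetable slicer is bare. Take the red blade guard from the chopping board, seat it fully down on the slicer so that both of its holes go over the two steel pins and it lies flat on the leaning bed, then slide the red lock tab fully inwards so that its bolt holds down the guard's edge. Leave the onion, the lemon and the spice jar where they are.

Things in the scene. Friction and masses are not known exactly. Their poses are not given: they have to be found in the camera images.
- guard: Red plastic blade guard, loose, 0.09 kg, right way up on the board: plate 84 mm (x) by 110 mm (y), 6 mm thick. Origin: centre of its underside; z out of its top. Two 12 mm through holes at x = 0, y = +41 and -41 mm. On the middle of the top a grip fin, 14 mm thick along x, 50 mm long along y, top 34 mm above the underside: pinch it across x. Symmetric: turned half round about z it fits as well.
- bed: Leaning bed of the slicer, fixed, 128 x 310 mm. Origin: centre of the guard's seat, midway between the feet of the pins, 82 mm above the worktop. x up the slope, to the robot's right, y across it, away from the robot, z square out of the bed, 25 deg from vertical, leaning left. Guard home: its origin and axes on the bed's (or half round about z). Near the seat only pins and lock rise above z = 0.
- pin_far (a point): Tip of the farther steel dowel pin, at (0, 41, 16.5) mm in the bed's frame. The pin is 10 mm in diameter for its lower 7 mm, then narrows to a rounded nose of about 5 mm; it stands square to the bed. Axes as the bed's.
- pin_near (a point): Tip of the nearer steel dowel pin, the same, at (0, -41, 16.5) mm in the bed's frame. Axes as the bed's.
- lock_tab (a point): Top centre of the red thumb tab of the lock on the rail nearer the robot: 12 mm (bed x) by 16 mm (bed y), standing 19 mm above its steel bolt, whose top is 12 mm above the bed's z = 0. Open, this point is at (-26, -76, 31) mm in the bed's frame; the tab slides towards bed +y. Axes as the bed's. Black housing round the bolt: x = -45 to -7, y = -96 to -62 mm, up to z = 13 mm.
- lock (a joint): Travel of the lock in m: 0 to 0.002 at the start (open), 0.016 fully in, 12 mm over the guard's edge. Plain slide with about 2 N of friction; it stays where it is left. The bolt passes 2 mm above a seated guard and strikes the edge of one that is not down.
- board: Wooden chopping board the guard lies on, fixed, 437 mm (x) by 220 mm (y) by 18 mm. Origin: centre of its underside.
- onion: Red onion, 78 mm wide, 84 mm tall, loose, on the far end of the board; leave alone. Origin: centre of its underside.
- lemon: Lemon, 71 x 53 x 51 mm, loose, on the far end of the board; leave alone. Origin: centre of its underside.
- spice_jar: Glass spice jar with a white cap, 47 mm wide, 98 mm tall, loose, standing at the front left on the worktop; leave alone. Origin: centre of its underside, z up.
- kitchen_tap: Grey mixer tap behind the sink, fixed; its spout reaches up to 0.41 m above the worktop over the sink, between the robot's starting pose and the work. Keep the arm clear of it. Origin: at its foot.

How it is judged:
By the outcome, as a careful person would: the job done as asked, in the order asked, and still so for the second after the job is handed in, with the robot touching nothing.
It also fails if it takes over 51 s, if anything falls off the work surface, if the arm or the gripper's body presses on something with over 40 N, if the wrist force passes 120 N, or if a joint passes its speed limit or range.

### The arm

A 6-joint arm with a two-finger parallel gripper is mounted at the origin on a cart in front of the work surface, level with it; the furniture and walls round the work are solid. World frame = base frame: x ahead of the robot, y to its left, z up, the work surface at z = 0. Lengths are in m, angles in rad, forces in N, time in s.
With the tool pointing down it reaches from about 0.425 to 0.925 m from the base axis. Payload 12.5 kg.
Tool frame: the origin (TCP) lies where the fingers leave the gripper's body, on its centre line; the fingertips stand 73 mm ahead of it and the grasp point (between the pads) lies bot.grip_depth ahead of it (bot.grip_depth is the distance from the TCP to the grasp point, in m); z points along the fingers, y is the line along which they close (so a half turn about z gives the same grasp; the last joint's range is limited). The gripper opens to 85 mm and grips with 20 to 120 N. Pads are 22 mm wide; open, the fingers measure 114 mm over their backs; the gripper's body (76 mm by 85 mm) begins 54 mm behind the grasp point. The pads swing forward as they close: fully open they stand 13 mm farther back than shut.
Start: joints at [1.052, 0.491, 1.559, -0, 1.092, -0.106], TCP at [0.251, 0.573, 0.304] pointing down, gripper open.
Joint ranges: [-3.1, 3.1], [-0.84, 2.19], [0.05, 2.79], [-1.13, 4.28], [0.06, 2.93], [-2.69, 2.69]. Speed limits (rad/s): [2.22, 2.22, 2.79, 3.14, 3.14, 3.14].

### API

Orientations are given as a unit quaternion [x, y, z, w].
In Python, from cell import bot gives the robot as it stands.
- The arm moves only by the tool arm_command, never from a script. Its argument "steps" is a list of rows, each an object with "xyz": the shift along the tool's x, y, z in mm, a list of three; "delta_rot": the turn, a rotation vector about the tool's x, y, z in rad, a list of three; "fingers": the opening, from -1 (shut) to 1 (fully open). A call has exactly 5 rows; each row shifts and turns the commanded pose from where the row before left it, along the tool's axes as they then stand; what a row does not reach is not made up. A row lasts 1/8 s, in which the tool goes at most 62.5 mm and 10.7 degrees, less where a joint would pass 70% of its speed; a pose out of reach is approached as far as the arm can. A call is refused whole if a number of a shift passes 62.5 or a number of a turn 0.188, either way. A call with a gripper value outside its range is refused whole. The fingers move at their own pace and stop on an object; the grip force is fixed at half the most. Time passes only in rows, so rows that do not move let the fingers close, or fill a call up. It gives the time, the measured TCP pose, the force, the opening and the grip force at its end, in the units of the state.
- bot.observe(): the state, without advancing time (a new reading comes with each control period).
- bot.snapshot(name): name is "side" or "top"; returns the picture (480x640x3 uint8, red, green, blue); there is no depth.
- bot.get_calibration(name): a dict with "fovy" (degrees; the focal length in pixels is half the picture's height over the tangent of half this angle, whatever the lens; pixels are square), "cx", "cy" (the principal point, pixels), "R" (3x3) and "t" (3): a world point X has camera coordinates R X + t. Camera axes: x right, y down, z forward; pixel columns grow to the right and rows downward; lengths in m; the calibration is good to about 2 mm. A picture is of the moment at which its call begins. get_calibration takes no time and is no camera call.
- bot.close_job(): hands the job in; it is judged then, once.
Trained networks look in the newest picture that a camera, given by its name, has taken for a name from the list of things; names that differ only in an ending like _2 or _b are one class to them, and where a whole thing is asked for, a point or a joint stands for the part that bears it (a point fixed in the world has none). Each returns a list of dicts, best first, with "conf" (0 to 1); they miss things now and then, are a little off and sometimes report something else, mostly with a low value. They report only what shows in the picture. A call takes as long as a camera call.
- bot.boxes_of(camera, label): "box" ([left, top, width, height] in pixels, round what is visible of it).
- bot.trace(camera, label): "region" (480x640 bool, what is visible of it) and "box" ([left, top, width, height] in pixels, round what is visible of it).
- bot.mark_of(camera, label): "position" ([row, column] in pixels: a listed point, or the origin of a listed thing).
The state is a dict: "t": time; "joint_pos": joint angles; "joint_vel": joint speeds; "tau": joint torques, N m; "ee_pos": TCP position; "eef_rot": TCP orientation; "force": force on the tool from outside, world axes, zero at the start; "ft_torque": the same for the moment, N m; "finger_gap": finger opening in m; "finger_force": force on a finger pad.
Only numpy, scipy, OpenCV 4.12 (cv2) and the standard library are available. Lean on these libraries where they do the work, as an engineer would, in place of code of your own. Each camera call takes 0.05 s, during which the arm holds its last target. There are 200 camera calls.

## Working session

There is one attempt and no reset: what is moved stays moved. The work goes in short steps, Python scripts to look and compute and a tool call to move; the robot and the scene stay as the last step left them, time stands still between calls to the robot, and variables do not carry over. Pictures are saved under pics/ and viewed, at most 10 in all, crops included, and the job is handed in when it is done.

Besides the shell and the picture viewer there is one more tool, called after ">>>" as name(argument=value, ...) on one line, values as JSON. arm_command: Moves the arm, as the interface text tells. Its arguments: {"type":"object","properties":{"steps":{"type":"array"}},"required":["steps"]}

```bash
ls; mkdir -p pics; python3 - <<'E'
from cell import bot
import cv2,numpy as np
s=bot.observe(); print({k:np.round(v,3) for k,v in s.items()}, bot.grip_depth)
for c in("side","top"):
    im=bot.snapshot(c); cv2.imwrite(f"pics/{c}0.png",im[:,:,::-1])
    k=bot.get_calibration(c); print(c,k)
    for l in("guard","bed","pin_far","pin_near","lock_tab","board","onion","lemon","spice_jar","kitchen_tap"):
        print(l,[(np.round(m["position"],1),round(m["conf"],2)) for m in bot.mark_of(c,l)[:2]])
E
```

```text
pics
{'t': np.float64(0.0), 'joint_pos': array([ 1.052,  0.492,  1.559,  0.   ,  1.092, -0.106]), 'joint_vel': array([ 0.001, -0.001, -0.   ,  0.001, -0.002, -0.001]), 'tau': array([ 1.0000e-03, -6.1844e+01, -2.6160e+01, -0.0000e+00,  4.0000e-03,
        0.0000e+00]), 'ee_pos': array([0.251, 0.572, 0.303]), 'eef_rot': array([ 0.205,  0.979, -0.001, -0.   ]), 'force': array([-0.144, -0.161,  0.924]), 'ft_torque': array([0.004, 0.027, 0.018]), 'finger_force': np.float64(0.0), 'finger_gap': np.float64(0.085)} 0.0539
side {'fovy': 43.69274626984094, 'cx': 314.5740741420505, 'cy': 245.6494874893584, 'R': array([[-9.17020451e-01,  3.98840026e-01,  3.56361483e-04],
       [ 3.12926262e-01,  7.20039323e-01, -6.19371074e-01],
       [-2.47286569e-01, -5.67864427e-01, -7.85098303e-01]]), 't': array([ 0.47718709, -0.21481446,  1.41211402])}
guard [(array([265.2, 351.8]), 0.87)]
bed [(array([145.7, 256.7]), 0.68)]
pin_far []
pin_near [(array([136. , 273.3]), 0.95)]
lock_tab [(array([138.8, 292. ]), 0.61)]
board [(array([278.3, 297.9]), 0.87)]
onion [(array([264.8, 245.3]), 0.64)]
lemon [(array([306.6, 267.2]), 0.55)]
spice_jar [(array([317.1, 444.5]), 0.88)]
kitchen_tap [(array([276.4, 298. ]), 0.35)]
top {'fovy': 54.37401343897922, 'cx': 320.5657757798764, 'cy': 237.51112740899384, 'R': array([[ 2.85446559e-03, -9.99785673e-01, -2.05051101e-02],
       [-9.83477438e-01,  9.04900312e-04, -1.81028478e-01],
       [ 1.81008234e-01,  2.06830527e-02, -9.83264070e-01]]), 't': array([0.0963303 , 0.54562085, 1.00204766])}
guard [(array([254.9, 303.1]), 0.97)]
bed [(array([218.4, 450.3]), 0.62)]
pin_far [(array([198.2, 453.9]), 0.86)]
pin_near [(array([237.7, 453.8]), 0.88)]
lock_tab [(array([254.1, 441.1]), 0.63)]
board [(array([213.4, 311.3]), 0.67)]
onion [(array([176.9, 334. ]), 0.94), (array([314.3, 225.8]), 0.67)]
lemon [(array([173.6, 288.9]), 0.8)]
spice_jar [(array([309.7, 230.9]), 0.6)]
kitchen_tap []
```

View pics/top0.png

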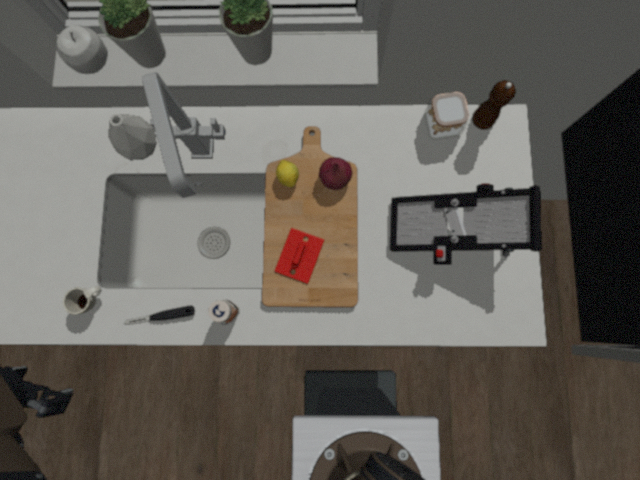

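View pics/side0.png

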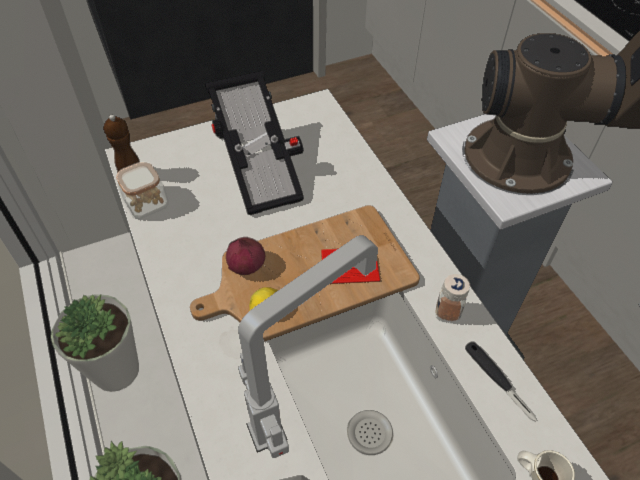

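The top view shows the guard at about (299,255) on the board, the bed at about (453,220) with the lock tab open at (440,254), and the tap spout tip at about (183,190). In the side view the spout partly hides the guard, around (350,265).

```bash
cat > h.py <<'E'
from cell import bot
import cv2,numpy as np
from scipy.spatial.transform import Rotation as Ro
from scipy.optimize import least_squares, minimize
K={c:bot.get_calibration(c) for c in("side","top")}
def proj(c,X):
    k=K[c]; p=np.atleast_2d(X)@k["R"].T+k["t"]; f=240/np.tan(np.radians(k["fovy"]/2))
    return np.c_[k["cx"]+f*p[:,0]/p[:,2],k["cy"]+f*p[:,1]/p[:,2]]
def tri(uvs):  # {cam:(u,v)}
    return least_squares(lambda X:np.concatenate([proj(c,X)[0]-uv for c,uv in uvs.items()]),[.5,0,.1])
def bedR(yaw): # bed axes as columns
    s,c=np.sin(np.radians(25)),np.cos(np.radians(25))
    return Ro.from_euler("z",yaw).as_matrix()@np.array([[0,1,0],[-c,0,s],[s,0,c]]).T.reshape(3,3).T
E
python3 - <<'E'
from h import *
s,c=np.sin(np.radians(25)),np.cos(np.radians(25))
print(bedR(0))
P={"pin_far":[0,.041,.0165],"pin_near":[0,-.041,.0165],"lock_tab":[-.026,-.076,.031]}
obs=[]
for cam in("top","side"):
    for i in range(3):
        bot.snapshot(cam)
        for l in P:
            for m in bot.mark_of(cam,l)[:1]:
                obs.append((cam,l,m["position"][::-1])); 
                if m["conf"]<.5: obs.pop()
B=lambda yaw: Ro.from_euler("z",yaw).as_matrix()@np.array([[0,1,0],[-c,0,s],[s,0,c]])
for use in(("top",),("side",),("top","side")):
    o=[q for q in obs if q[0] in use]
    f=lambda p:np.concatenate([proj(cam,B(p[2])@P[l]+[p[0],p[1],.082])[0]-uv for cam,l,uv in o])
    r=least_squares(f,[.5,-.3,0],loss="soft_l1"); print(use,len(o),r.x.round(4),np.abs(r.fun).mean().round(2))
for (cam,l,uv),e in zip(o,r.fun.reshape(-1,2) if 0 else f(r.x).reshape(-1,2)): print(cam,l,np.round(uv,1),e.round(1))
t=tri({"top":(183,190),"side":(365,245)});print("spout",t.x.round(3),np.abs(t.fun).max().round(1))
# guard
m=bot.trace("top","guard")[0]["region"]; mm=m.astype(np.uint8)
V=np.array([[x,y,z] for x in(-.042,.042) for y in(-.055,.055) for z in(.018,.024)])
def cost(p):
    q=V@Ro.from_euler("z",p[2]).as_matrix().T+[p[0],p[1],0]
    h=cv2.convexHull((proj("top",q)*16+0).astype(np.int32)); im=np.zeros((480,640),np.uint8); cv2.fillConvexPoly(im,h,1,shift=4)
    return 1-(im&mm).sum()/(im|mm).sum()
best=min((minimize(cost,[.45,.03,a],method="Nelder-Mead",options=dict(initial_simplex=np.array([.45,.03,a])+np.array([[0,0,0],[.03,0,0],[0,.03,0],[0,0,.2]]))) for a in np.arange(-1.5,1.6,.3)),key=lambda r:r.fun)
print("guard",best.x.round(4),best.fun.round(3),mm.sum())
print(Ro.from_quat(bot.observe()["eef_rot"]).as_matrix().round(3))
for l in("lemon","onion"): 
    print(l,[np.round(b["box"]) for b in bot.boxes_of("top",l)[:1]])
cv2.imwrite("pics/crop.png",cv2.resize(np.hstack([bot.snapshot("top")[165:285,240:340],bot.snapshot("top")[165:285,390:490]])[:,:,::-1],None,fx=4,fy=4,interpolation=cv2.INTER_CUBIC))
E
```

```text
[[ 0.          1.          0.        ]
 [-0.90630779  0.          0.42261826]
 [ 0.42261826  0.          0.90630779]]
('top',) 8 [ 0.5775 -0.1987 -0.0929] 12.48
('side',) 6 [ 0.5791 -0.1954 -0.1081] 1.17
('top', 'side') 14 [ 0.5782 -0.1975 -0.0918] 7.64
top pin_far [453.4 200.9] [ 0.8 -0.9]
top pin_near [452.5 239.5] [ 0.1 -2.6]
top lock_tab [439.6 251.5] [-1.5  0.1]
top pin_near [454.4 238.4] [-1.8 -1.5]
top lock_tab [335.3 175.3] [102.8  76.3]
top pin_far [456.6 197.9] [-2.4  2.1]
top pin_near [450.9 236.4] [1.7 0.5]
top lock_tab [441.  253.2] [-2.9 -1.6]
side pin_far [236.4 144.8] [ 0.2 -1.4]
side pin_near [274.8 137.1] [-1.7 -1.7]
side lock_tab [291.7 140. ] [0.7 0. ]
side pin_far [238.7 143.3] [-2.1  0.1]
side pin_near [271.9 134.7] [1.2 0.7]
side lock_tab [291.6 143.7] [ 0.8 -3.7]
spout [0.582 0.323 0.323] 2.1
guard [ 0.5102  0.1467 -1.9277] 0.046 1741
[[-0.916  0.401  0.   ]
 [ 0.401  0.916  0.   ]
 [-0.     0.    -1.   ]]
lemon [array([277., 159.,  19.,  30.])]
onion [array([317., 156.,  39.,  33.])]
```

View pics/crop.png

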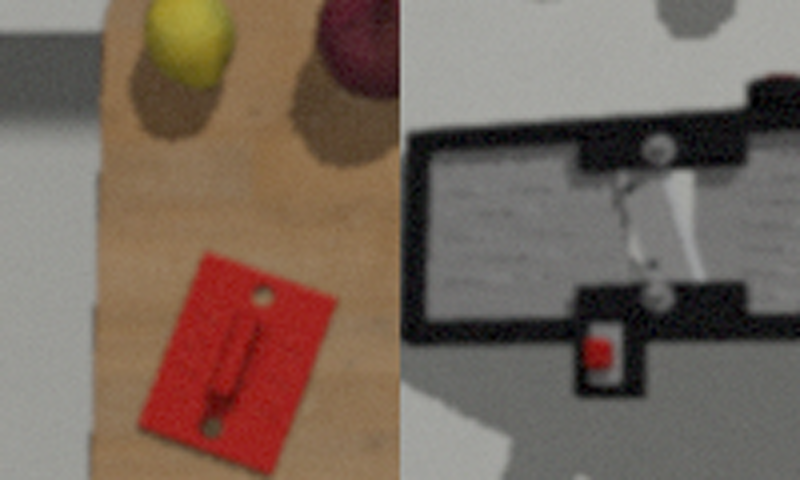

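The crop shows the guard's holes at about (305.8,238.8) and (293,271.8), the pins at (455,202) and (454.5,239), and the red tab at (439.8,253.3) in the full top picture. I'll refine the bed from the blobs and long edges, and check the guard centre against its holes.

```bash
sed -i '/^def bedR/,$d' h.py; cat >> h.py <<'E'
def bedR(yaw): # bed axes as columns
    s,c=np.sin(np.radians(25)),np.cos(np.radians(25))
    return Ro.from_euler("z",yaw).as_matrix()@np.array([[0,1,0],[-c,0,s],[s,0,c]])
E
python3 - <<'E'
from h import *
I={c:np.mean([bot.snapshot(c).astype(float) for _ in range(4)],0) for c in K}
np.savez("imgs.npz",**I)
def blob(img,u,v,r,kind):
    u0,v0=int(u)-r,int(v)-r; w=img[v0:v0+2*r+1,u0:u0+2*r+1]
    g=np.clip(w[:,:,0]-w[:,:,1:].max(2)-30,0,None) if kind=="red" else np.clip(w.mean(2)-90,0,None)
    n,l,st,ce=cv2.connectedComponentsWithStats((g>0).astype(np.uint8))
    k=min(range(1,n),key=lambda i:np.hypot(*(ce[i]-r))-st[i,4]*.05); g=g*(l==k)
    yy,xx=np.mgrid[v0:v0+2*r+1,u0:u0+2*r+1]; return np.array([(xx*g).sum(),(yy*g).sum()])/g.sum(),int((g>0).sum())
seed={"top":{"pin_far":(455,202),"pin_near":(454.5,239),"lock_tab":(440,253)},"side":{"pin_far":(238,144),"pin_near":(273,136),"lock_tab":(292,143)}}
P={"pin_far":[0,.041,.009],"pin_near":[0,-.041,.009],"lock_tab":[-.026,-.076,.024]}
o=[]
for cam in seed:
    for l,(u,v) in seed[cam].items():
        b,n=blob(I[cam],u,v,7,"red" if l=="lock_tab" else "w"); print(cam,l,b.round(1),n); o.append((cam,l,b))
for use in(("top",),("side",),("top","side")):
    q=[a for a in o if a[0] in use]
    f=lambda p:np.concatenate([proj(cam,bedR(p[2])@P[l]+[p[0],p[1],.082])[0]-uv for cam,l,uv in q])
    r=least_squares(f,[.5,-.3,0],loss="soft_l1"); print(use,r.x.round(4)); print(f(r.x).reshape(-1,2).round(1).tolist())
# long far edge of bed in top view
g=I["top"].mean(2); pts=[]
for u in list(range(395,432)):
    col=g[180:215,u]; d=np.diff(cv2.GaussianBlur(col[:,None],(1,5),0)[:,0]); i=int(np.argmin(d))
    pts.append((u,180+i+.5,d[i]))
pts=np.array(pts); print(pts[::6].round(1).tolist())
# near edge
pn=[]
for u in range(395,430):
    col=g[235:262,u]; d=np.diff(cv2.GaussianBlur(col[:,None],(1,5),0)[:,0]); i=int(np.argmax(d)); pn.append((u,235+i+.5,d[i]))
pn=np.array(pn); print(pn[::6].round(1).tolist())
# guard by holes
for h in(.021,):
  W=[least_squares(lambda X:proj("top",[X[0],X[1],h])[0]-uv,[.5,0]).x for uv in((305.75,238.75),(293,271.75))]
  W=np.array(W); print("holes",W.round(4).tolist(),W.mean(0).round(4),np.linalg.norm(W[0]-W[1]).round(4),np.arctan2(*(W[0]-W[1])[::-1]).round(3))
cv2.imwrite("pics/bed.png",cv2.resize(np.hstack([I["top"][175:265,385:485],I["side"][100:190,205:305]])[:,:,::-1],None,fx=4,fy=4,interpolation=cv2.INTER_CUBIC))
E
```

```text
top pin_far [455.  200.7] 17
top pin_near [455.1 233.9] 70
top lock_tab [439.  252.7] 62
side pin_far [241.7 144.4] 93
side pin_near [268.6 138.3] 63
side lock_tab [293.2 140.5] 67
('top',) [ 0.5796 -0.1986 -0.075 ]
[[0.1, -0.4], [-1.0, 3.2], [0.9, -0.8]]
('side',) [ 0.5761 -0.1966 -0.0688]
[[-4.0, 0.6], [5.2, -1.7], [-0.0, 0.3]]
('top', 'side') [ 0.5786 -0.1981 -0.0748]
[[-0.2, 0.1], [-1.2, 3.6], [0.7, -0.3], [-5.3, 0.4], [4.0, -1.7], [-1.3, 0.3]]
[[395.0, 197.5, -40.2], [401.0, 196.5, -39.4], [407.0, 196.5, -40.7], [413.0, 195.5, -38.2], [419.0, 195.5, -39.6], [425.0, 195.5, -40.6], [431.0, 194.5, -40.3]]
[[395.0, 251.5, 24.4], [401.0, 250.5, 23.6], [407.0, 250.5, 23.5], [413.0, 250.5, 24.6], [419.0, 250.5, 24.1], [425.0, 250.5, 24.2]]
holes [[0.5481, 0.1318], [0.4713, 0.1604]] [0.5097 0.1461] 0.0819 -0.356[ WARN:0@9.777] global loadsave.cpp:1063 imwrite_ Unsupported depth image for selected encoder is fallbacked to CV_8U.
```

View pics/bed.png

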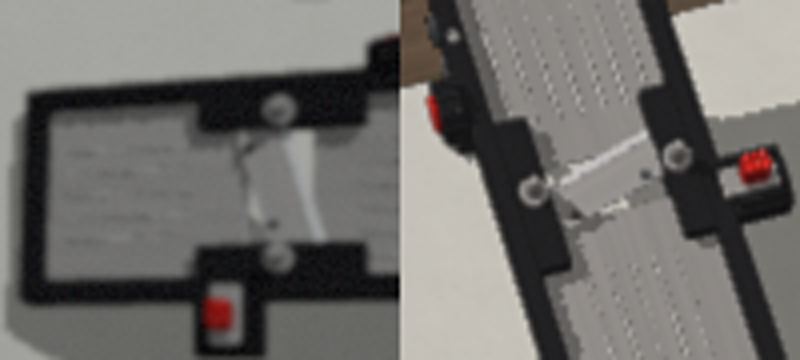

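```bash
python3 - <<'E'
from h import *
o=[("top","pf",(454.4,202.1)),("top","pn",(454.4,239.1)),("top","lt",(439,252.8)),("side","pf",(238.1,147.4)),("side","pn",(274.1,138.9)),("side","lt",(293.3,140.6))]
P={"pf":[0,.041,.009],"pn":[0,-.041,.009],"lt":[-.026,-.076,.024]}
for use in(("top",),("side",),("top","side")):
    q=[a for a in o if a[0] in use]
    f=lambda p:np.concatenate([proj(cam,bedR(p[2])@P[l]+[p[0],p[1],.082])[0]-uv for cam,l,uv in q])
    r=least_squares(f,[.5,-.3,0],loss="soft_l1"); print(use,r.x.round(4)); print(f(r.x).reshape(-1,2).round(1).tolist())
# edge subpixel yaw
g=cv2.GaussianBlur(np.load("imgs.npz")["top"].mean(2),(3,3),0)
for v0,v1,sg,yb,name in((184,206,-1,.064,"far"),(240,262,1,-.064,"near")):
    pts=[]
    for u in range(396,428):
        d=np.clip(sg*np.diff(g[v0:v1,u]),0,None)**2; i=int(d.argmax()); k=np.arange(max(i-2,0),min(i+3,len(d))); pts.append((u,v0+.5+(k*d[k]).sum()/d[k].sum()))
    pts=np.array(pts); cf=np.polyfit(pts[:,0],pts[:,1],1)
    for zz in (0,.006):
        def F(p):
            X=[bedR(p[1])@[x,p[0],zz]+[.5785,-.198,.082] for x in(-.12,-.04)]
            w=proj("top",X); return w[:,1]-np.polyval(cf,w[:,0])
        r=least_squares(F,[yb,0]); print(name,cf.round(3),zz,r.x.round(4))
E
```

```text
('top',) [ 0.576  -0.1976 -0.0801]
[[0.4, -0.2], [-0.8, -0.4], [0.3, 0.7]]
('side',) [ 0.578  -0.1909 -0.0146]
[[0.1, 0.2], [-0.3, -1.1], [0.3, 0.6]]
('top', 'side') [ 0.5761 -0.1962 -0.0678]
[[-0.5, -0.2], [-1.2, -0.4], [0.1, 0.8], [-0.3, -2.2], [-0.2, -2.2], [-0.0, 0.2]]
far [-6.80e-02  2.24e+02] 0 [ 0.0613 -0.0559]
far [-6.80e-02  2.24e+02] 0.006 [ 0.0595 -0.0559]
near [-1.70000e-02  2.57833e+02] 0 [-0.0664 -0.0536]
near [-1.70000e-02  2.57833e+02] 0.006 [-0.0674 -0.0536]
```

Two measurements agree: the guard is at (0.510, 0.1465) with its y axis at -0.356 rad, and the bed is at about (0.576, -0.1965) with yaw about -0.055. The hole spacing comes out at 81.9 mm, against 82 mm given. Now I'll move, bowing inside the tap spout.

>>> arm_command(steps=[{"xyz":[-48,-37,0],"delta_rot":[0,0,0],"fingers":1},{"xyz":[-48,-37,0],"delta_rot":[0,0,0],"fingers":1},{"xyz":[-48,-37,0],"delta_rot":[0,0,0],"fingers":1},{"xyz":[-48,-37,0],"delta_rot":[0,0,0],"fingers":1},{"xyz":[-48,-37,0],"delta_rot":[0,0,0],"fingers":1}])

```text
t: 3.58
ee_pos: [0.397, 0.3051, 0.3042]
eef_rot: [0.205, 0.979, 0.0, 0.0]
force: [1.0, 0.6, 0.5]
finger_gap: 0.0854
finger_force: 0.0
```

>>> arm_command(steps=[{"xyz":[-40,-24,0],"delta_rot":[0,0,0],"fingers":1},{"xyz":[-40,-24,10],"delta_rot":[0,0,0],"fingers":1},{"xyz":[-40,-24,20],"delta_rot":[0,0,0],"fingers":1},{"xyz":[-40,-24,30],"delta_rot":[0,0,0],"fingers":1},{"xyz":[0,0,30],"delta_rot":[0,0,-0.056],"fingers":1}])

```text
t: 4.2
ee_pos: [0.506, 0.1524, 0.2131]
eef_rot: [0.179, 0.984, 0.0, 0.001]
force: [-0.4, 0.3, -0.3]
finger_gap: 0.0856
finger_force: 0.0
```

```bash
cat >> h.py <<'E'
GR=lambda th: np.column_stack([[np.cos(th-np.pi/2),np.sin(th-np.pi/2),0],[np.cos(th),np.sin(th),0],[0,0,1]])
def togo(pos,Rt):
    "print shift (tool mm) and rotvec (tool) to reach TCP pose"
    s=bot.observe(); R=Ro.from_quat(s["eef_rot"]).as_matrix(); d=np.asarray(pos)-s["ee_pos"]
    print("t",round(float(s["t"]),2),"ee",s["ee_pos"].round(4),"F",np.round(s["force"],1),"T",np.round(s["ft_torque"],2),"gap",np.round(s["finger_gap"],4),"ff",np.round(s["finger_force"],1),"j",s["joint_pos"].round(2))
    print("  shift now-axes",(R.T@d*1e3).round(1),"target-axes",(Rt.T@d*1e3).round(1),"rot",Ro.from_matrix(R.T@Rt).as_rotvec().round(3))
def toolR(y,z): y=np.asarray(y,float);z=np.asarray(z,float);return np.column_stack([np.cross(y,z),y,z])
BP=np.array([.576,-.1965,.082]); BY=-.055
def bedtcp(b,bp=BP,by=BY): # TCP pose with grasp point at bed coords b (m), tool z = -bed z, tool y=-bed x
    B=bedR(by); return bp+B@np.asarray(b)+B[:,2]*bot.grip_depth, toolR(-B[:,0],-B[:,2])
E
python3 - <<'E'
from h import *
G=GR(-.356)
togo([.5098,.1465,.100],toolR(-G[:,0],[0,0,-1]))
E
```

```text
t 4.2 ee [0.506  0.1524 0.2131] F [-0.4  0.3 -0.3] T [0.05 0.02 0.01] gap 0.0856 ff 0.0 j [ 0.17  0.47  1.89 -0.    0.77 -1.04]
  shift now-axes [ -5.5  -4.2 113.1] target-axes [ -5.6  -4.2 113.1] rot [ 0.001  0.001 -0.003]
```

>>> arm_command(steps=[{"xyz":[-5,-4,25],"delta_rot":[0,0,0],"fingers":1},{"xyz":[0,0,30],"delta_rot":[0,0,0],"fingers":1},{"xyz":[0,0,30],"delta_rot":[0,0,0],"fingers":1},{"xyz":[0,0,18],"delta_rot":[0,0,0],"fingers":1},{"xyz":[0,0,9],"delta_rot":[0,0,0],"fingers":1}])

```text
t: 4.82
ee_pos: [0.5076, 0.1491, 0.101]
eef_rot: [0.177, 0.984, -0.0, -0.0]
force: [0.6, -0.1, -0.5]
finger_gap: 0.0859
finger_force: 0.0
```

>>> arm_command(steps=[{"xyz":[0,0,0],"delta_rot":[0,0,0],"fingers":0},{"xyz":[0,0,0],"delta_rot":[0,0,0],"fingers":-1},{"xyz":[0,0,0],"delta_rot":[0,0,0],"fingers":-1},{"xyz":[0,0,0],"delta_rot":[0,0,0],"fingers":-1},{"xyz":[0,0,0],"delta_rot":[0,0,0],"fingers":-1}])

```text
t: 5.45
ee_pos: [0.5079, 0.1492, 0.1026]
eef_rot: [0.177, 0.984, 0.0, 0.0]
force: [-1.3, -0.8, 6.6]
finger_gap: 0.0126
finger_force: 59.8
```

```bash
python3 - <<'E'
from h import *
G=GR(-.356)
togo([.5098,.1465,.100],toolR(-G[:,0],[0,0,-1]))
E
```

```text
t 5.45 ee [0.5079 0.1492 0.1026] F [-1.3 -0.8  6.6] T [-0.07  0.16 -0.06] gap 0.0126 ff 59.8 j [ 0.16  0.65  1.96  0.    0.52 -1.05]
  shift now-axes [-2.8 -1.9  2.6] target-axes [-2.8 -1.9  2.6] rot [ 0.001  0.001 -0.001]
```

>>> arm_command(steps=[{"xyz":[0,0,-15],"delta_rot":[0,0,0],"fingers":-1},{"xyz":[0,0,-35],"delta_rot":[0,0,0],"fingers":-1},{"xyz":[0,0,-45],"delta_rot":[0,0,0],"fingers":-1},{"xyz":[0,0,-40],"delta_rot":[0,0,0],"fingers":-1},{"xyz":[0,0,-15],"delta_rot":[0,0,0],"fingers":-1}])

```text
t: 6.08
ee_pos: [0.5078, 0.1492, 0.2548]
eef_rot: [0.177, 0.984, 0.001, 0.002]
force: [0.4, -0.1, -1.4]
finger_gap: 0.0129
finger_force: 58.7
```

```bash
python3 - <<'E'
from h import *
# guard origin at bed (0,0,h): guard is 84.6 mm ahead of TCP, so grasp point at h+.0846-.0539
for h in(.045,):
    p,R=bedtcp([0,-.0028,h+.0846-bot.grip_depth]); print(p.round(4)); togo(p,R)
I=bot.snapshot("side"); cv2.imwrite("pics/lift.png",cv2.resize(I[120:340,220:500],None,fx=2.7,fy=2.7,interpolation=cv2.INTER_CUBIC)[:,:,::-1])
E
```

```text
[ 0.5762 -0.1417  0.1995]
t 6.08 ee [0.5078 0.1492 0.2548] F [ 0.4 -0.1 -1.4] T [ 0.02  0.03 -0.01] gap 0.0129 ff 58.7 j [ 0.16  0.41  1.85  0.    0.87 -1.05]
  shift now-axes [-165.5 -248.8   55.4] target-axes [ -84.3 -236.5  171.3] rot [ 0.434 -0.062 -0.298]
```

View pics/lift.png

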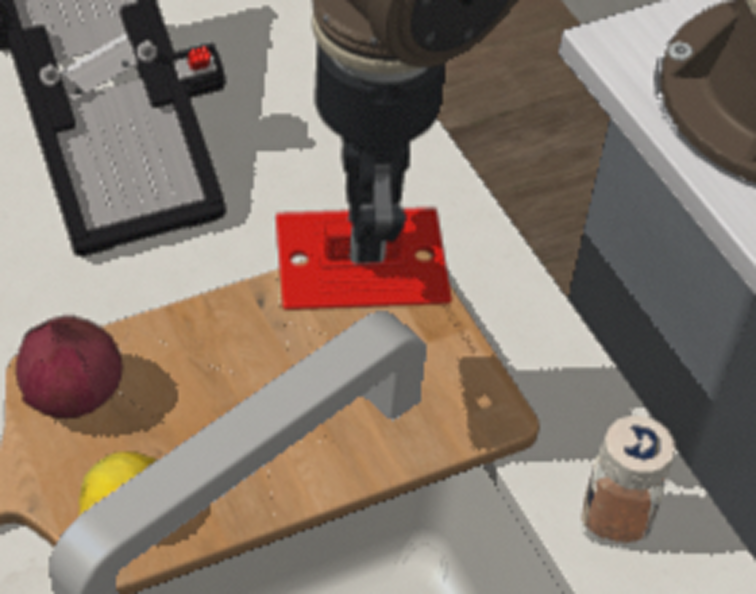

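The guard hangs level in the grip, with its holes at about (331,216) and (377,214) in the side picture. Next I'll move over the bed and tilt.

>>> arm_command(steps=[{"xyz":[-32,-45,0],"delta_rot":[0,0,0],"fingers":-1},{"xyz":[-32,-46,0],"delta_rot":[0,0,0],"fingers":-1},{"xyz":[-32,-46,0],"delta_rot":[0,0,0],"fingers":-1},{"xyz":[-32,-46,0],"delta_rot":[0,0,0],"fingers":-1},{"xyz":[-32,-46,0],"delta_rot":[0,0,0],"fingers":-1}])

```text
t: 6.75
ee_pos: [0.5775, -0.1231, 0.2506]
eef_rot: [0.178, 0.984, 0.0, -0.001]
force: [0.5, 0.7, -0.9]
finger_gap: 0.0126
finger_force: 58.8
```

>>> arm_command(steps=[{"xyz":[0,0,0],"delta_rot":[0.108,-0.015,-0.075],"fingers":-1},{"xyz":[0,0,0],"delta_rot":[0.109,-0.016,-0.075],"fingers":-1},{"xyz":[0,0,0],"delta_rot":[0.109,-0.016,-0.074],"fingers":-1},{"xyz":[0,0,0],"delta_rot":[0.108,-0.015,-0.074],"fingers":-1},{"xyz":[0,0,0],"delta_rot":[0,0,0],"fingers":-1}])

```text
t: 7.38
ee_pos: [0.5773, -0.1204, 0.2504]
eef_rot: [0.025, 0.976, -0.216, -0.009]
force: [0.1, 0.0, -1.2]
finger_gap: 0.0128
finger_force: 58.9
```

```bash
python3 - <<'E'
from h import *
# in-hand offset from the lift picture: hole midpoint at the hole mid-height
TP=np.array([.5078,.1492,.2548]); TR=Ro.from_quat([.177,.984,.001,.002]).as_matrix()
for uv in(((300.5)/2.7-.5+220,(259.5)/2.7-.5+120),((424.5)/2.7-.5+220,(255.5)/2.7-.5+120)):
    X=least_squares(lambda X:proj("side",[X[0],X[1],.2548-.0846+.003])[0]-uv,[.5,0]).x
    print((TR.T@(np.r_[X,.1732]-TP)*1e3).round(1))
p,R=bedtcp([0,-.0028,.045+.0846-bot.grip_depth]); togo(p,R)
for c in K: cv2.imwrite(f"pics/hov_{c}.png",bot.snapshot(c)[:,:,::-1])
S=cv2.imread("pics/hov_side.png")[60:260,180:400]; T=cv2.imread("pics/hov_top.png")[140:290,370:520]
a=cv2.resize(S,(440,400),interpolation=cv2.INTER_CUBIC);b=cv2.resize(T,(360,360),interpolation=cv2.INTER_CUBIC)
b=cv2.copyMakeBorder(b,0,40,0,0,cv2.BORDER_CONSTANT); cv2.imwrite("pics/hov.png",np.hstack([a,b]))
E
```

```text
[-42.1   0.5  81.8]
[39.9  1.4 81.5]
t 7.38 ee [ 0.5773 -0.1204  0.2504] F [ 0.1  0.  -1.2] T [0.25 0.03 0.01] gap 0.0128 ff 58.9 j [-0.19  0.51  1.74 -0.56  0.92 -1.36]
  shift now-axes [-0.4  2.1 55.1] target-axes [-0.1  2.2 55.1] rot [ 0.001 -0.005  0.004]
```

View pics/hov.png

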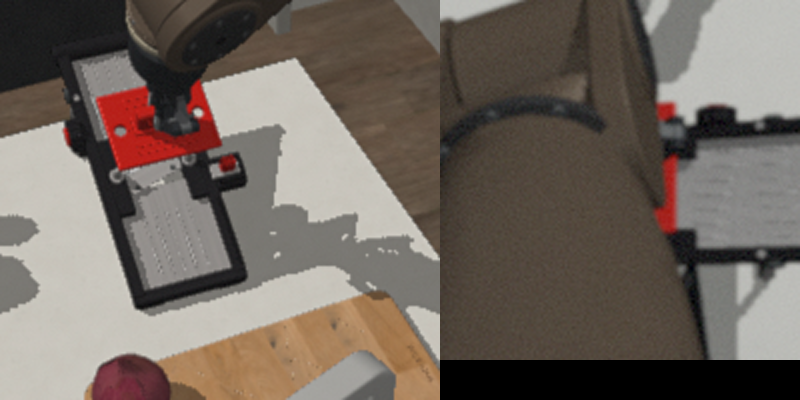

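The side crop shows the guard above the seat, with its holes at about (240,125) and (279,116) in the full picture. The pins were at (238,147) and (274,139), and the arm hides the top view. I'll compare holes and pins in the side camera alone so that its bias cancels.

```bash
cat >> h.py <<'E'
def cen(w,u,v,r=3.6,it=8):
    "sub-pixel centroid of weight image in a disc, iterated"
    yy,xx=np.mgrid[:480,:640]; p=np.array([u,v],float)
    for _ in range(it):
        k=w*np.clip(r+.5-np.hypot(xx-p[0],yy-p[1]),0,1); p=np.array([(xx*k).sum(),(yy*k).sum()])/k.sum()
    return p
E
python3 - <<'E'
from h import *
old=np.load("imgs.npz")["side"]
A=np.mean([bot.snapshot("side").astype(float) for _ in range(4)],0); np.save("hov.npy",A)
g=old.mean(2); pins=[cen(np.clip(g-50,0,None),*s) for s in((238,147),(274,139))]
red=np.clip((A[:,:,0]-A[:,:,1:].mean(2)),0,None); w=np.clip(1-red/100,0,1); w[w<.3]=0
holes=[cen(w,*s) for s in((240.2,125.2),(278.7,116.2))]
print("pins",np.round(pins,2).tolist(),"holes",np.round(holes,2).tolist())
# bed x,y from side with yaw fixed / free
for yw in(-.055,None):
    f=lambda p:np.concatenate([proj("side",bedR(p[2] if yw is None else yw)@[0,y,.008]+[p[0],p[1],.082])[0]-q for y,q in zip((.041,-.041),pins)])
    r=least_squares(f,[.57,-.19,0]); print("bed",r.x.round(4),r.fun.round(2))
s=bot.observe(); R=Ro.from_quat(s["eef_rot"]).as_matrix()
# guard in tool frame: dx,dy,yaw ; hole y=+41 -> tool x -41
for d in(.0846,.082):
    f=lambda p:np.concatenate([proj("side",s["ee_pos"]+R@[p[0]-np.cos(p[2])*y,p[1]-np.sin(p[2])*y,d-.003])[0]-q for y,q in zip((.041,-.041),holes)])
    r=least_squares(f,[0,0,0]); print("guard in tool mm",(r.x[:2]*1e3).round(1),"yaw",r.x[2].round(3),r.fun.round(2))
im=np.hstack([cv2.resize(old[125:165,220:290],(400,229),interpolation=cv2.INTER_CUBIC),cv2.resize(A[100:140,225:295],(400,229),interpolation=cv2.INTER_CUBIC)])
cv2.imwrite("pics/cmp.png",np.clip(im,0,255).astype(np.uint8)[:,:,::-1])
E
```

```text
pins [[237.07, 147.11], [272.83, 138.09]] holes [[239.25, 124.23], [276.96, 116.24]]
bed [ 0.5795 -0.1925  0.    ] [-0.14 -0.08  0.14  0.08]
bed [ 0.5795 -0.1925 -0.0449] [-0.08  0.04  0.09 -0.04]
guard in tool mm [-2.6  1.5] yaw 0.025 [-0.59  0.17  0.6  -0.19]
guard in tool mm [-3.1  2.7] yaw 0.025 [-0.63  0.19  0.65 -0.2 ]
```

View pics/cmp.png

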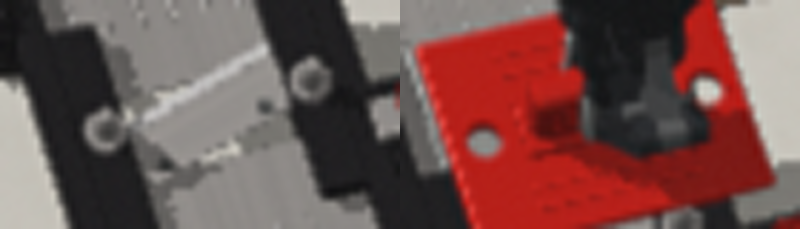

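The left panel shows the pin rings at about (237.5,147.3) and (273.8,138.5). The right panel shows the holes at (239.4,124.3) and (278.4,115.5), so the centroid for the near hole had been pulled off by the grey finger.

```bash
python3 - <<'E'
from h import *
pins=[(237.5,147.3),(273.8,138.5)]; holes=[(239.4,124.3),(278.4,115.5)]
f=lambda p:np.concatenate([proj("side",bedR(-.055)@[0,y,.008]+[p[0],p[1],.082])[0]-q for y,q in zip((.041,-.041),pins)])
r=least_squares(f,[.57,-.19]); print("bed",r.x.round(4),r.fun.round(2)); bp=np.r_[r.x,.082]
s=bot.observe(); R=Ro.from_quat(s["eef_rot"]).as_matrix()
f=lambda p:np.concatenate([proj("side",s["ee_pos"]+R@[p[0]-np.cos(p[2])*y,p[1]-np.sin(p[2])*y,.0816])[0]-q for y,q in zip((.041,-.041),holes)])
r=least_squares(f,[0,0,0]); g=r.x; print("guard in tool mm",(g[:2]*1e3).round(1),"yaw",g[2].round(3),r.fun.round(2))
for nm,b,gx,gy in(("side",bp,g[0],g[1]),("top",BP,-.0028,0)):
    B=bedR(-.055); X,Rt=bedtcp([0,0,0],b); tcp=b+B[:,2]*(.045+.0846)-Rt@[gx,gy,0]; print(nm,tcp.round(4)); togo(tcp,Rt)
E
```

```text
bed [ 0.5784 -0.191 ] [ 0.12  0.04 -0.13 -0.03]
guard in tool mm [-0.9  1.2] yaw 0.015 [ 0.12 -0.04 -0.12  0.04]
side [ 0.5805 -0.1373  0.2   ]
t 7.67 ee [ 0.5776 -0.1217  0.2519] F [-0.1  0.  -1.2] T [0.29 0.   0.03] gap 0.0126 ff 58.9 j [-0.19  0.51  1.74 -0.56  0.92 -1.36]
  shift now-axes [-4.1  7.9 53.6] target-axes [-3.8  7.9 53.6] rot [ 0.001 -0.004  0.   ]
top [ 0.5762 -0.1417  0.1995]
t 7.67 ee [ 0.5776 -0.1217  0.2519] F [-0.1  0.  -1.2] T [0.29 0.   0.03] gap 0.0126 ff 58.9 j [-0.19  0.51  1.74 -0.56  0.92 -1.36]
  shift now-axes [ 0.  4. 56.] target-axes [ 0.2  4.  55.9] rot [ 0.001 -0.004  0.   ]
```

>>> arm_command(steps=[{"xyz":[-1,3,20],"delta_rot":[0,0,0],"fingers":-1},{"xyz":[-1,3,20],"delta_rot":[0,0,0],"fingers":-1},{"xyz":[0,0,20],"delta_rot":[0,0,0],"fingers":-1},{"xyz":[0,0,12],"delta_rot":[0,0,0],"fingers":-1},{"xyz":[0,0,0],"delta_rot":[0,0,0],"fingers":-1}])

```text
t: 8.3
ee_pos: [0.5778, -0.1468, 0.1832]
eef_rot: [0.027, 0.976, -0.216, -0.009]
force: [-0.1, -0.6, -1.2]
finger_gap: 0.0129
finger_force: 58.9
```

```bash
python3 - <<'E'
from h import *
p,R=bedtcp([0,-.0028,.025+.0846-bot.grip_depth]); togo(p,R)
A=np.mean([bot.snapshot("side").astype(float) for _ in range(4)],0); np.save("low.npy",A)
w=A[112:172,215:305]; im=cv2.resize(w,(792,528),interpolation=cv2.INTER_CUBIC)
cv2.imwrite("pics/low.png",np.clip(im*1.2,0,255).astype(np.uint8)[:,:,::-1])
E
```

```text
t 8.3 ee [ 0.5778 -0.1468  0.1832] F [-0.1 -0.6 -1.2] T [ 0.26 -0.07 -0.02] gap 0.0129 ff 58.9 j [-0.23  0.61  1.78 -0.63  0.78 -1.28]
  shift now-axes [ 1.8 -2.3  3.1] target-axes [ 1.8 -2.3  3.1] rot [-0.    -0.005  0.002]
```

View pics/low.png

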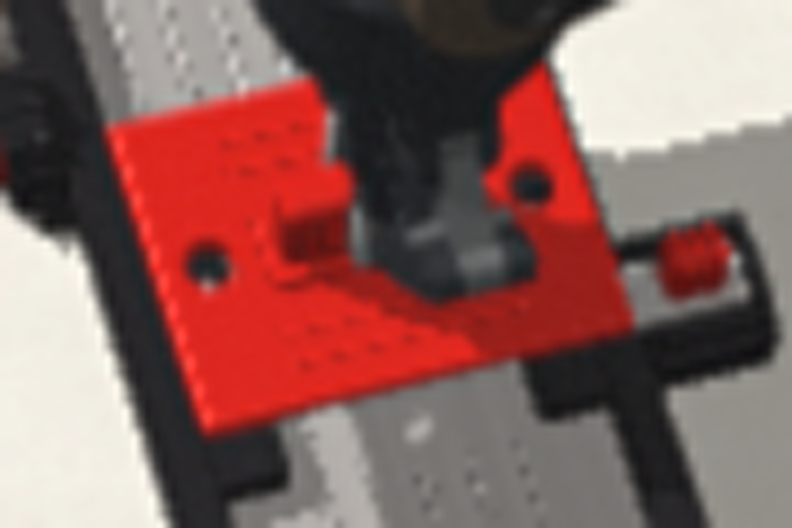

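The guard is now about 28 mm above the bed. The holes are at (238.2,141.5) and (274.9,132.5), and a pin tip shows at the lower right inside the far hole. I'll work out the shift from that.

```bash
python3 - <<'E'
from h import *
pins=np.array([(237.5,147.3),(273.8,138.5)]); holes=np.array([(238.2,141.5),(274.85,132.5)])
B=bedR(-.055); b=np.array([.577,-.194,.082]); P=lambda x,y,z: proj("side",B@[x,y,z]+b)[0]
for h in(.025,.028):
    for i,y in enumerate((.041,-.041)):
        want=pins[i]+P(0,y,h+.003)-P(0,y,.008); e=holes[i]-want
        J=np.column_stack([(P(.001,y,h)-P(0,y,h)),(P(0,y+.001,h)-P(0,y,h))])
        d=np.linalg.solve(J,e); print(h,"far near".split()[i],"px err",e.round(2),"guard off, bed mm",d.round(1),"=> tool shift x,y",d[1].round(1),d[0].round(1), "tip px",(pins[i]+P(0,y,.0155)-P(0,y,.008)).round(1))
E
```

```text
0.025 far px err [ 0.47 -1.97] guard off, bed mm [ 4.1 -2.3] => tool shift x,y -2.3 4.1 tip px [237.6 145.9]
0.025 near px err [ 0.29 -2.09] guard off, bed mm [ 4.5 -2.1] => tool shift x,y -2.1 4.5 tip px [274.1 137. ]
0.028 far px err [ 0.43 -1.39] guard off, bed mm [ 2.8 -1.8] => tool shift x,y -1.8 2.8 tip px [237.6 145.9]
0.028 near px err [ 0.18 -1.5 ] guard off, bed mm [ 3.3 -1.4] => tool shift x,y -1.4 3.3 tip px [274.1 137. ]
```

>>> arm_command(steps=[{"xyz":[-1,2,4],"delta_rot":[0,0,0],"fingers":-1},{"xyz":[0,0,4],"delta_rot":[0,0,0],"fingers":-1},{"xyz":[0,0,0],"delta_rot":[0,0,0],"fingers":-1},{"xyz":[0,0,0],"delta_rot":[0,0,0],"fingers":-1},{"xyz":[0,0,0],"delta_rot":[0,0,0],"fingers":-1}])

```text
t: 9.12
ee_pos: [0.5789, -0.148, 0.1761]
eef_rot: [0.026, 0.976, -0.216, -0.008]
force: [-0.4, 0.4, -0.7]
finger_gap: 0.013
finger_force: 58.9
```

```bash
cat > look.py <<'E'
from h import *
import sys
p,R=bedtcp([0,-.0028,.0846-bot.grip_depth]); togo(p,R)
A=np.mean([bot.snapshot("side").astype(float) for _ in range(4)],0)
for u,v in((238,144),(275,135)):
    w=A[v-6:v+6,u-6:u+7]; print("u0",u-6,"v0",v-6); 
    r=w[:,:,0]-w[:,:,1:].mean(2)
    for a,b in zip(r,w[:,:,1:].mean(2)): print(" ".join("%3s"%("##" if x>70 else int(y)) for x,y in zip(a,b)))
    nr=np.clip(1-r/130,0,1); nr[nr<.3]=0
E
python3 look.py
```

```text
t 9.12 ee [ 0.5789 -0.148   0.1761] F [-0.4  0.4 -0.7] T [0.25 0.04 0.01] gap 0.013 ff 58.9 j [-0.23  0.62  1.79 -0.64  0.77 -1.27]
  shift now-axes [ 3.  -4.3 21.2] target-axes [ 3.  -4.3 21.2] rot [-0.    -0.003  0.002]
u0 232 v0 138
 ##  ##  ##  ##  ##  ##  ##  ##  ##  ##  ##  ##  ##
 ##  ##  ##  ##  ##  ##  ##  ##  ##  ##  ##  ##  ##
 ##  ##  ##  ##  ##  ##  ##  ##  ##  ##  ##  ##  ##
 ##  ##  ##  ##  ##  ##  ##  ##  ##  ##  ##  ##  ##
 ##  ##  ##  ##  ##  ##  ##  ##  ##  ##  ##  ##  ##
 ##  ##  ##  ##  24  34  48  37  ##  ##  ##  ##  ##
 ##  ##  ##  ##  51  58  88  76  50  ##  ##  ##  ##
 ##  ##  ##  ## 118  88  99  93  98  ##  ##  ##  ##
 ##  ##  ##  ##  ##  66  76  77  71  ##  ##  ##  ##
 ##  ##  ##  ##  ##  ##  ##  ##  ##  ##  ##  ##  ##
 33  ##  ##  ##  ##  ##  ##  ##  ##  ##  ##  ##  ##
 32  ##  ##  ##  ##  ##  ##  ##  ##  ##  ##  ##  ##
u0 269 v0 129
 25  28  30  ##  ##  ##  ##  ##  ##  ##  26  46 112
 31  30  31  ##  ##  ##  ##  ##  ##  ##  ##  33  73
 30  30  30  ##  ##  ##  ##  ##  ##  ##  ##  25  52
 32  28  ##  ##  ##  ##  ##  ##  ##  ##  ##  ##  34
 34  28  ##  ##  ##  ##  ##  ##  ##  ##  ##  ##  30
 43  ##  ##  ##  25  36  29  23  ##  ##  ##  ##  26
 47  ##  ##  30  53  85  68  37  ##  ##  ##  ##  ##
 50  ##  ##  ##  70  98  97  59  30  ##  ##  ##  ##
 56  ##  ##  ##  54  81  81  ##  ##  ##  ##  ##  ##
 57  48  53  45  ##  ##  ##  ##  ##  ##  ##  ##  ##
 59  60  57  53  ##  ##  ##  ##  ##  ##  ##  ##  ##
 65  57  44  36  28  ##  ##  ##  ##  ##  ##  ##  ##
```

Both pins now show through their holes with no sideways offset, so I'm lowering with force checks.

>>> arm_command(steps=[{"xyz":[0,0,2],"delta_rot":[0,0,0],"fingers":-1},{"xyz":[0,0,2],"delta_rot":[0,0,0],"fingers":-1},{"xyz":[0,0,2],"delta_rot":[0,0,0],"fingers":-1},{"xyz":[0,0,2],"delta_rot":[0,0,0],"fingers":-1},{"xyz":[0,0,0],"delta_rot":[0,0,0],"fingers":-1}])

```text
t: 9.95
ee_pos: [0.5786, -0.1517, 0.1689]
eef_rot: [0.026, 0.976, -0.217, -0.008]
force: [-1.1, -3.5, 1.7]
finger_gap: 0.0128
finger_force: 59.2
```

```bash
python3 look.py
```

```text
t 9.95 ee [ 0.5786 -0.1517  0.1689] F [-1.1 -3.5  1.7] T [-0.42  0.14 -0.17] gap 0.0128 ff 59.2 j [-0.24  0.63  1.79 -0.65  0.75 -1.26]
  shift now-axes [ 2.9 -4.  13.1] target-axes [ 2.9 -4.  13.1] rot [-0.001 -0.004  0.002]
u0 232 v0 138
 ##  ##  ##  ##  ##  ##  ##  ##  ##  ##  ##  ##  ##
 ##  ##  ##  ##  ##  ##  ##  ##  ##  ##  ##  ##  ##
 ##  ##  ##  ##  ##  ##  ##  ##  ##  ##  ##  ##  ##
 ##  ##  ##  ##  ##  ##  ##  ##  ##  ##  ##  ##  ##
 ##  ##  ##  ##  ##  ##  ##  ##  ##  ##  ##  ##  ##
 ##  ##  ##  ##  ##  ##  55  ##  ##  ##  ##  ##  ##
 ##  ##  ##  ##  ##  62 130  94  ##  ##  ##  ##  ##
 ##  ##  ##  ##  82  86 137 108  59  ##  ##  ##  ##
 ##  ##  ##  ##  81  74  91  84  75  ##  ##  ##  ##
 ##  ##  ##  ##  54  64  69  72  60  ##  ##  ##  ##
 ##  ##  ##  ##  ##  ##  ##  ##  ##  ##  ##  ##  ##
 33  ##  ##  ##  ##  ##  ##  ##  ##  ##  ##  ##  ##
u0 269 v0 129
 26  26  ##  ##  ##  ##  ##  ##  ##  ##  21  43 111
 27  28  ##  ##  ##  ##  ##  ##  ##  ##  24  31  73
 28  28  ##  ##  ##  ##  ##  ##  ##  ##  25  24  52
 31  29  ##  ##  ##  ##  ##  ##  ##  ##  ##  25  34
 29  29  ##  ##  ##  ##  ##  ##  ##  ##  ##  25  30
 28  27  ##  ##  ##  ##  ##  ##  ##  ##  ##  23  25
 32  ##  ##  ##  49  90  69  ##  ##  ##  ##  ##  23
 ##  ##  ##  61  77 132 123  67  ##  ##  ##  ##  24
 ##  ##  ##  67  73 102  93  82  ##  ##  ##  ##  25
 44  ##  ##  51  64  74  73  67  ##  ##  ##  ##  ##
 49  ##  37  ##  42  52  ##  ##  ##  ##  ##  ##  ##
 58  58  62  44  ##  ##  ##  ##  ##  ##  ##  ##  ##
```

Contact is a sideways push of about 4 N towards bed +x. I'll give way along tool -y and go on down.

>>> arm_command(steps=[{"xyz":[0.3,-1.2,0],"delta_rot":[0,0,0],"fingers":-1},{"xyz":[0,0,1.5],"delta_rot":[0,0,0],"fingers":-1},{"xyz":[0,0,1.5],"delta_rot":[0,0,0],"fingers":-1},{"xyz":[0,0,0],"delta_rot":[0,0,0],"fingers":-1},{"xyz":[0,0,0],"delta_rot":[0,0,0],"fingers":-1}])

```text
t: 10.78
ee_pos: [0.5782, -0.1538, 0.1664]
eef_rot: [0.026, 0.976, -0.216, -0.008]
force: [-1.3, -2.6, 0.2]
finger_gap: 0.0126
finger_force: 59.0
```

```bash
cat > st.py <<'E'
from h import *
p,R=bedtcp([0,-.0028,.0846-bot.grip_depth]); togo(p,R)
s=bot.observe(); print("F bed",(bedR(BY).T@s["force"]).round(1),"T bed",(bedR(BY).T@s["ft_torque"]).round(2))
E
python3 st.py
```

```text
t 10.78 ee [ 0.5782 -0.1538  0.1664] F [-1.3 -2.6  0.2] T [-0.33  0.15 -0.14] gap 0.0126 ff 59.0 j [-0.24  0.63  1.79 -0.66  0.75 -1.26]
  shift now-axes [ 2.6 -3.1 10. ] target-axes [ 2.6 -3.1 10. ] rot [-0.    -0.004  0.002]
F bed [ 2.5 -1.2 -0.9] T bed [-0.18 -0.34 -0.07]
```

>>> arm_command(steps=[{"xyz":[0.5,-1,0],"delta_rot":[0,0,0],"fingers":-1},{"xyz":[0,0,1.5],"delta_rot":[0,0,0],"fingers":-1},{"xyz":[0,0,1.5],"delta_rot":[0,0,0],"fingers":-1},{"xyz":[0,0,0],"delta_rot":[0,0,0],"fingers":-1},{"xyz":[0,0,0],"delta_rot":[0,0,0],"fingers":-1}])

```text
t: 11.4
ee_pos: [0.5776, -0.1558, 0.1642]
eef_rot: [0.026, 0.976, -0.216, -0.008]
force: [0.3, 0.0, -0.2]
finger_gap: 0.0128
finger_force: 58.9
```

```bash
python3 st.py
```

```text
t 11.4 ee [ 0.5776 -0.1558  0.1642] F [ 0.3  0.  -0.2] T [ 0.28 -0.06 -0.01] gap 0.0128 ff 58.9 j [-0.25  0.64  1.79 -0.66  0.74 -1.26]
  shift now-axes [ 2.1 -2.2  7.1] target-axes [ 2.2 -2.2  7.1] rot [-0.    -0.003  0.002]
F bed [-0.2  0.3 -0.2] T bed [ 0.03  0.28 -0.03]
```

>>> arm_command(steps=[{"xyz":[0.2,-0.4,1],"delta_rot":[0,0,0],"fingers":-1},{"xyz":[0,0,1.5],"delta_rot":[0,0,0],"fingers":-1},{"xyz":[0,0,1.5],"delta_rot":[0,0,0],"fingers":-1},{"xyz":[0,0,0],"delta_rot":[0,0,0],"fingers":-1},{"xyz":[0,0,0],"delta_rot":[0,0,0],"fingers":-1}])

```text
t: 12.02
ee_pos: [0.5773, -0.1579, 0.1608]
eef_rot: [0.026, 0.976, -0.216, -0.008]
force: [0.1, 0.1, -0.6]
finger_gap: 0.0129
finger_force: 58.9
```

```bash
python3 st.py
```

```text
t 12.03 ee [ 0.5773 -0.1579  0.1608] F [ 0.1  0.1 -0.6] T [ 0.26 -0.04 -0.05] gap 0.0129 ff 58.9 j [-0.25  0.64  1.8  -0.67  0.74 -1.26]
  shift now-axes [ 1.9 -1.7  3.1] target-axes [ 2.  -1.7  3.1] rot [-0.    -0.003  0.002]
F bed [-0.3  0.1 -0.4] T bed [ 0.    0.27 -0.06]
```

Free and still going down.

>>> arm_command(steps=[{"xyz":[0,0,1],"delta_rot":[0,0,0],"fingers":-1},{"xyz":[0,0,1],"delta_rot":[0,0,0],"fingers":-1},{"xyz":[0,0,1],"delta_rot":[0,0,0],"fingers":-1},{"xyz":[0,0,1],"delta_rot":[0,0,0],"fingers":-1},{"xyz":[0,0,0],"delta_rot":[0,0,0],"fingers":-1}])

```text
t: 12.65
ee_pos: [0.5771, -0.159, 0.1584]
eef_rot: [0.026, 0.976, -0.217, -0.007]
force: [-4.5, 8.6, 13.8]
finger_gap: 0.0128
finger_force: 61.3
```

```bash
python3 st.py
```

```text
t 12.65 ee [ 0.5771 -0.159   0.1584] F [-4.5  8.6 13.8] T [ 0.63  0.68 -0.36] gap 0.0128 ff 61.3 j [-0.25  0.64  1.8  -0.67  0.73 -1.25]
  shift now-axes [ 1.9 -1.7  0.5] target-axes [ 1.9 -1.7  0.5] rot [-0.001 -0.002  0.001]
F bed [-1.7 -4.9 16. ] T bed [-0.8   0.59 -0.03]
```

>>> arm_command(steps=[{"xyz":[0.7,0,0],"delta_rot":[0,0,0],"fingers":-1},{"xyz":[0,0,1],"delta_rot":[0,0,0],"fingers":-1},{"xyz":[0,0,0],"delta_rot":[0,0,0],"fingers":-1},{"xyz":[0,0,0],"delta_rot":[0,0,0],"fingers":-1},{"xyz":[0,0,0],"delta_rot":[0,0,0],"fingers":-1}])

```text
t: 13.28
ee_pos: [0.577, -0.159, 0.1584]
eef_rot: [0.026, 0.976, -0.217, -0.006]
force: [-3.6, 13.4, 21.4]
finger_gap: 0.0127
finger_force: 62.6
```

```bash
python3 st.py
```

```text
t 13.28 ee [ 0.577  -0.159   0.1584] F [-3.6 13.4 21.4] T [ 0.84  0.71 -0.32] gap 0.0127 ff 62.6 j [-0.25  0.64  1.8  -0.67  0.73 -1.25]
  shift now-axes [ 1.7 -1.7  0.4] target-axes [ 1.7 -1.7  0.4] rot [-0.001 -0.     0.001]
F bed [-2.9 -4.3 24.9] T bed [-0.82  0.8   0.03]
```

Pressing with 25 N moves nothing and the height matches the seat to 0.5 mm, so the guard is down. I'll release it, back off and look.

>>> arm_command(steps=[{"xyz":[0,0,-1.5],"delta_rot":[0,0,0],"fingers":0.2},{"xyz":[0,0,0],"delta_rot":[0,0,0],"fingers":0.2},{"xyz":[0,0,0],"delta_rot":[0,0,0],"fingers":0.2},{"xyz":[0,0,0],"delta_rot":[0,0,0],"fingers":0.2},{"xyz":[0,0,-10],"delta_rot":[0,0,0],"fingers":0.2}])

```text
t: 13.9
ee_pos: [0.5765, -0.1552, 0.1663]
eef_rot: [0.026, 0.976, -0.216, -0.009]
force: [-0.6, -0.3, 0.1]
finger_gap: 0.0513
finger_force: 0.0
```

>>> arm_command(steps=[{"xyz":[0,0,-20],"delta_rot":[0,0,0],"fingers":0.2},{"xyz":[0,0,-25],"delta_rot":[0,0,0],"fingers":-1},{"xyz":[0,0,-25],"delta_rot":[0,0,0],"fingers":-1},{"xyz":[30,5,-5],"delta_rot":[0,0,0],"fingers":-1},{"xyz":[30,5,0],"delta_rot":[0,0,0],"fingers":-1}])

```text
t: 14.52
ee_pos: [0.5187, -0.1102, 0.2323]
eef_rot: [0.026, 0.976, -0.217, -0.007]
force: [0.7, 0.3, -0.1]
finger_gap: -0.0001
finger_force: 0.0
```

```bash
python3 - <<'E'
from h import *
A=np.mean([bot.snapshot("side").astype(float) for _ in range(3)],0)
im=cv2.resize(A[105:175,205:310],(792,528),interpolation=cv2.INTER_CUBIC)
cv2.imwrite("pics/seat.png",np.clip(im*1.2,0,255).astype(np.uint8)[:,:,::-1])
# predicted plate corners if home, pixel in this crop; bias from pins in side view
b=np.array([.5784,-.191,.082]); B=bedR(-.055)
for nm,z in(("seated",.006),("5mm up",.011)):
    q=proj("side",np.array([B@[x,y,z]+b for x,y in((-.042,-.055),(-.042,.055),(.042,.055),(.042,-.055))])); print(nm,((q-[205,105]+.5)*7.543).round(0).tolist())
# push pose: tip (73 mm ahead) at bed (-26,-76-8-11-6, 19)
p,R=bedtcp([-.026,-.101,.019+.073-bot.grip_depth]); togo(p,R)
print([(m["position"].round(1) if hasattr(m["position"],"round") else m["position"],m["conf"]) for m in bot.mark_of("side","lock_tab")[:1]])
E
```

```text
seated [[611.0, 377.0], [245.0, 470.0], [161.0, 207.0], [524.0, 120.0]]
5mm up [[613.0, 370.0], [246.0, 463.0], [161.0, 199.0], [525.0, 113.0]]
t 14.68 ee [ 0.5189 -0.1105  0.2321] F [ 0.5  0.1 -0.7] T [0.18 0.01 0.02] gap 0.0002 ff 0.0 j [-0.19  0.47  1.9  -0.61  0.82 -1.27]
  shift now-axes [39.  14.5 79.1] target-axes [39.2 14.4 79. ] rot [-0.    -0.002  0.002]
[([140.0, 294.0], 0.4)]
```

View pics/seat.png

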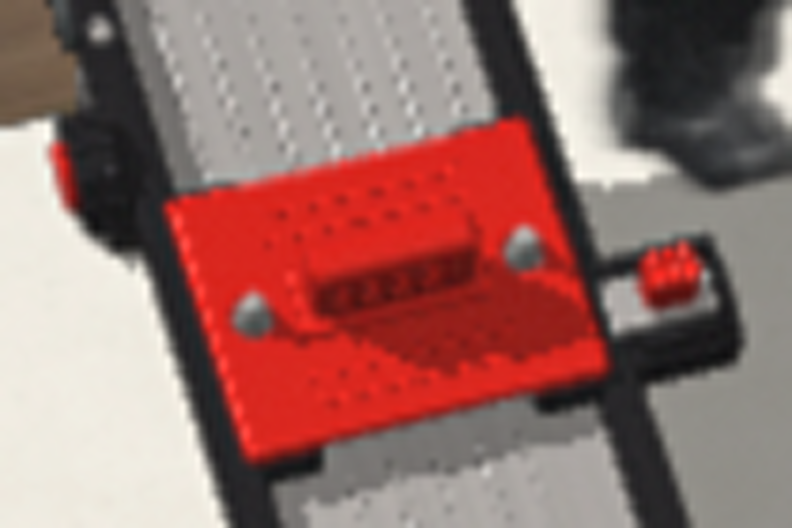

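The picture shows the guard flat, with both pins standing through the holes at crop positions (252,315) and (523,248). The corners match the seated prediction, and the tab is free at (670,274). Next I'll go behind the tab with the fingers shut.

>>> arm_command(steps=[{"xyz":[20,8,0],"delta_rot":[0,0,0],"fingers":-1},{"xyz":[19,8,15],"delta_rot":[0,0,0],"fingers":-1},{"xyz":[0,0,25],"delta_rot":[0,0,0],"fingers":-1},{"xyz":[0,0,25],"delta_rot":[0,0,0],"fingers":-1},{"xyz":[0,0,12],"delta_rot":[0,0,0],"fingers":-1}])

```text
t: 15.35
ee_pos: [0.4798, -0.1275, 0.1536]
eef_rot: [0.026, 0.976, -0.217, -0.008]
force: [0.2, -0.2, 1.0]
finger_gap: 0.0003
finger_force: 0.0
```

```bash
cat > st2.py <<'E'
from h import *
p,R=bedtcp([-.028,-.101,.0194+.073-bot.grip_depth]); togo(p,R)
s=bot.observe(); print("F bed",(bedR(BY).T@s["force"]).round(1))
A=np.mean([bot.snapshot("side").astype(float) for _ in range(2)],0)
w=np.clip(A[:,:,0]-A[:,:,1:].mean(2)-40,0,None); w[:,:286]=0; w[:125]=0;w[160:]=0;w[:,310:]=0
yy,xx=np.mgrid[:480,:640]; print("red tab px",(xx*w).sum()/w.sum(),(yy*w).sum()/w.sum(),(w>0).sum())
E
python3 st2.py
```

```text
t 15.35 ee [ 0.4798 -0.1275  0.1536] F [ 0.2 -0.2  1. ] T [ 0.22 -0.02 -0.02] gap 0.0003 ff 0.0 j [-0.24  0.56  2.05 -0.81  0.61 -1.07]
  shift now-axes [ 1.1  0.6 -0.6] target-axes [ 1.1  0.6 -0.6] rot [-0.001 -0.004  0.002]
F bed [0.6 0.2 0.8]
red tab px 293.20991105463787 140.41321473951714 62
```

>>> arm_command(steps=[{"xyz":[-3,0,0],"delta_rot":[0,0,0],"fingers":-1},{"xyz":[-3,0,0],"delta_rot":[0,0,0],"fingers":-1},{"xyz":[-3,0,0],"delta_rot":[0,0,0],"fingers":-1},{"xyz":[-3,0,0],"delta_rot":[0,0,0],"fingers":-1},{"xyz":[0,0,0],"delta_rot":[0,0,0],"fingers":-1}])

```text
t: 16.08
ee_pos: [0.4914, -0.1276, 0.1543]
eef_rot: [0.026, 0.976, -0.216, -0.007]
force: [-0.4, 1.1, -0.2]
finger_gap: -0.0001
finger_force: 0.0
```

```bash
python3 st2.py
```

```text
t 16.07 ee [ 0.4914 -0.1276  0.1543] F [-0.4  1.1 -0.2] T [0.24 0.06 0.01] gap -0.0001 ff 0.0 j [-0.23  0.57  2.02 -0.79  0.63 -1.09]
  shift now-axes [12.8  0.5  0.3] target-axes [12.8  0.4  0.2] rot [-0.    -0.003  0.002]
F bed [-1.  -0.5  0.3]
red tab px 290.6124623115578 141.11658291457286 60
```

>>> arm_command(steps=[{"xyz":[-2.5,0,0],"delta_rot":[0,0,0],"fingers":-1},{"xyz":[-2.5,0,0],"delta_rot":[0,0,0],"fingers":-1},{"xyz":[-2,0,0],"delta_rot":[0,0,0],"fingers":-1},{"xyz":[-1,0,0],"delta_rot":[0,0,0],"fingers":-1},{"xyz":[0,0,0],"delta_rot":[0,0,0],"fingers":-1}])

```text
t: 16.8
ee_pos: [0.4992, -0.1281, 0.1542]
eef_rot: [0.026, 0.976, -0.216, -0.008]
force: [-0.7, 0.7, 0.6]
finger_gap: 0.0001
finger_force: 0.4
```

```bash
python3 st2.py
```

```text
t 16.8 ee [ 0.4992 -0.1281  0.1542] F [-0.7  0.7  0.6] T [ 0.28  0.11 -0.06] gap 0.0001 ff 0.4 j [-0.23  0.57  2.   -0.77  0.64 -1.1 ]
  shift now-axes [20.6  0.5  0.2] target-axes [20.6  0.4  0.1] rot [-0.    -0.003  0.002]
F bed [-0.3 -0.7  0.8]
red tab px 288.1145051492407 141.70797695932973 44
```

>>> arm_command(steps=[{"xyz":[-1,0,0],"delta_rot":[0,0,0],"fingers":-1},{"xyz":[-1,0,0],"delta_rot":[0,0,0],"fingers":-1},{"xyz":[-1,0,0],"delta_rot":[0,0,0],"fingers":-1},{"xyz":[-1,0,0],"delta_rot":[0,0,0],"fingers":-1},{"xyz":[0,0,0],"delta_rot":[0,0,0],"fingers":-1}])

```text
t: 17.52
ee_pos: [0.5017, -0.1282, 0.1541]
eef_rot: [0.027, 0.976, -0.217, -0.01]
force: [-9.8, 2.8, 7.0]
finger_gap: -0.0001
finger_force: 4.9
```

```bash
python3 st2.py
```

```text
t 17.52 ee [ 0.5017 -0.1282  0.1541] F [-9.8  2.8  7. ] T [ 0.13  1.38 -0.63] gap -0.0001 ff 4.9 j [-0.23  0.58  1.99 -0.77  0.65 -1.11]
  shift now-axes [23.1  0.4  0.2] target-axes [23.1  0.4  0. ] rot [-0.001 -0.007  0.002]
F bed [ 0.9 -9.9  7.3]
red tab px 287.6404830608101 141.84952442022015 36
```

>>> arm_command(steps=[{"xyz":[-1,0,0],"delta_rot":[0,0,0],"fingers":-1},{"xyz":[-1,0,0],"delta_rot":[0,0,0],"fingers":-1},{"xyz":[0,0,0],"delta_rot":[0,0,0],"fingers":-1},{"xyz":[0,0,0],"delta_rot":[0,0,0],"fingers":-1},{"xyz":[0,0,0],"delta_rot":[0,0,0],"fingers":-1}])

```text
t: 18.25
ee_pos: [0.5021, -0.1282, 0.154]
eef_rot: [0.027, 0.976, -0.217, -0.011]
force: [-18.3, 4.9, 11.7]
finger_gap: 0.0001
finger_force: 9.4
```

```bash
python3 st2.py
```

```text
t 18.25 ee [ 0.5021 -0.1282  0.154 ] F [-18.3   4.9  11.7] T [ 0.13  2.67 -1.28] gap 0.0001 ff 9.4 j [-0.23  0.58  1.99 -0.76  0.65 -1.11]
  shift now-axes [23.5  0.3  0.2] target-axes [23.5  0.3 -0. ] rot [-0.001 -0.011  0.002]
F bed [  1.4 -18.6  12.2]
red tab px 287.6676995405492 141.88289347152474 35
```

The tab is on its stop: 19 N moves it no further. I'll back off, lift clear and check.

>>> arm_command(steps=[{"xyz":[6,0,0],"delta_rot":[0,0,0],"fingers":-1},{"xyz":[8,0,0],"delta_rot":[0,0,0],"fingers":-1},{"xyz":[5,0,-20],"delta_rot":[0,0,0],"fingers":-1},{"xyz":[0,0,-45],"delta_rot":[0,0,0],"fingers":-1},{"xyz":[15,20,-45],"delta_rot":[0,0,0],"fingers":-1}])

```text
t: 18.98
ee_pos: [0.4754, -0.062, 0.2467]
eef_rot: [0.027, 0.976, -0.216, -0.007]
force: [0.5, -0.1, -0.1]
finger_gap: 0.0003
finger_force: 0.0
```

```bash
python3 - <<'E'
from h import *
A=np.mean([bot.snapshot("side").astype(float) for _ in range(3)],0)
im=cv2.resize(A[105:175,205:310],(792,528),interpolation=cv2.INTER_CUBIC)
cv2.imwrite("pics/end.png",np.clip(im*1.2,0,255).astype(np.uint8)[:,:,::-1])
b=np.array([.5784,-.191,.082]); B=bedR(-.055)
for tr in(0,8,16): print(tr,((proj("side",B@[-.026,-.076+tr/1e3,.026]+b)[0]-[205,105]+.5)*7.543).round(0))
E
```

```text
0 [670. 282.]
8 [644. 289.]
16 [617. 295.]
```

View pics/end.png

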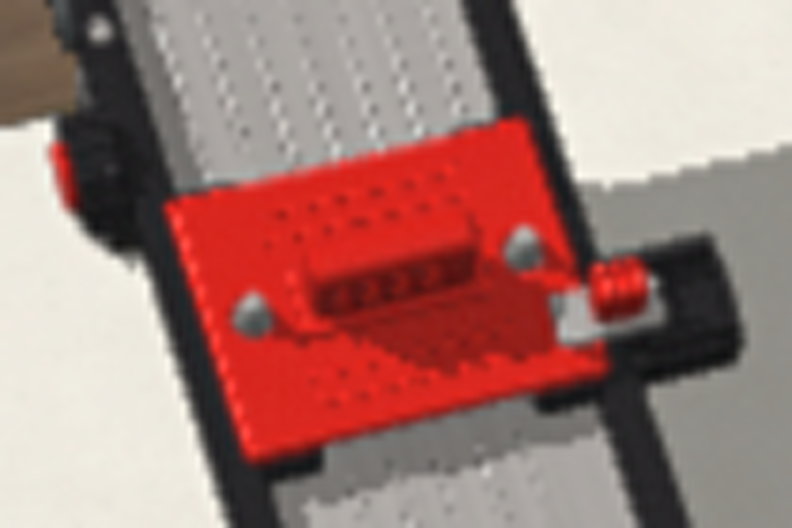

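The tab is now at crop (618,288), where the full 16 mm of travel is predicted. The bolt lies over the guard's edge, the guard is flat and the gripper is clear, so I'm handing in.

```bash
python3 -c "
from cell import bot
print(bot.close_job())"
```

```text
the job is handed in; nothing more can be done
None
```

The guard is seated flat over both pins, the lock tab is pushed fully in with its bolt over the guard's edge, and the job was handed in after about 19 s; the arm never went near the onion, lemon or spice jar.

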